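# Turn the proud filter cell home

### The arm

A 7-joint arm with a two-finger parallel gripper is mounted at the origin on a cart in front of the work surface, level with it; the furniture and walls round the work are solid. World frame = base frame: x ahead of the robot, y to its left, z up, the work surface at z = 0. Lengths are in m, angles in rad, forces in N, time in s.
With the tool pointing down it reaches from about 0.4 to 0.85 m from the base axis. Payload 4.4 kg.
Tool frame: the origin (TCP) lies on the front face of the gripper's body, between the roots of the fingers; the fingertips stand 97 mm ahead of it and the grasp point (between the pads) lies 78 mm ahead of it; z points along the fingers, y is the direction in which the jaws open and shut (so a half turn about z gives the same grasp; the last joint's range is limited). The gripper opens to 94 mm and grips with 3 to 60 N. Pads are 16 mm wide; open, the fingers measure 119 mm over their backs; the gripper's body (75 mm by 177 mm) begins 78 mm behind the grasp point.
Start: joints at [-1.289, 0.628, 0.038, 1.517, -0.027, 0.996, -0.02], TCP at [0.222, 0.611, 0.303] pointing down, gripper open.
Joint ranges: [-3.06, 3.06], [-0.37, 2.12], [-1.25, 1.32], [0.18, 2.47], [-1.1, 4.24], [0.23, 1.98], [-2.94, 2.94]. Speed limits (rad/s): [2.57, 2.57, 3.14, 3.14, 3.14, 3.14, 3.14].

### API

Orientations are given as a rotation vector (axis times angle).
In Python, from bench import * gives the robot as it stands.
- The arm moves only by the tool carry_out, never from a script. Its argument "motion" is a list of rows, each a list of 6 numbers: the shift along the tool's x, y, z in mm, then the turn, a rotation vector about the tool's x, y, z in rad. In form: [[tx, ty, tz, wx, wy, wz], ...]. A call has 1 to 20 rows; each row shifts and turns the commanded pose from where the row before left it, along the tool's axes as they then stand; what a row does not reach is not made up. A row lasts 1/10 s, in which the tool goes at most 50 mm and 8.59 degrees, less where a joint would pass 70% of its speed; a pose out of reach is approached as far as the arm can. A call with a gripper value outside its range is refused whole. "grip" is the gripper's target within -1 to 1 (fully open at 1, half-way at 0, shut at -1), set as the call begins (left out, the last holds). The fingers move at their own pace and stop on an object; "newtons" is the grip in N (left out, the last holds). Time passes only in rows, so rows that do not move let the fingers close. It gives the time, the measured TCP pose, the force and the opening at its end, in the units of the state.
- get_state(): the state, without advancing time (a new reading comes with each control period).
- snapshot(name): name is "scene" or "side" or "wrist"; returns a dict with "img" (420x560x3 uint8, red, green, blue), "camera_matrix" (3x3 intrinsics, pixels), "R" (3x3) and "t" (3): a world point X has camera coordinates R X + t; the wrist camera has in their place "mount" (4x4, takes a point from camera to tool coordinates, whose origin is the TCP and whose axes are the flange's). Camera axes: x right, y down, z forward; pixel columns grow to the right and rows downward; lengths in m; the calibration is good to about 2 mm. A picture is of the moment at which its call begins: read the wrist's pose just before it. There is no depth.
- finish_job(): hands the job in, once; it reports no verdict.
The state is a dict: "t": time; "qpos": joint angles; "joint_vel": joint speeds; "effort": joint torques, N m; "ee_pos": TCP position; "eef_rot": TCP orientation; "ft_force": force on the tool from outside, world axes, zero at the start; "torque": the same for the moment, N m; "opening": opening from 0.0 (shut) to 1.0 (fully open).
Only numpy, scipy, OpenCV 4.12 (cv2) and the standard library are available. Lean on these libraries where they do the work, as an engineer would, in place of code of your own. Each camera call takes 0.05 s, during which the arm holds its last target.

### The job

Two round filter seats stand on the bench, each with a black filter cell in it. One cell was put in crooked: its two lugs lie across the rim of its seat instead of in the two notches, so it stands proud. Take it by its upright grip bar and, without lifting it out of the seat, turn it until the lugs drop into the notches and it sits fully home like the other one, then let go; leave the other cell alone.

Things in the scene. Friction and masses are not known exactly. Their poses are not given: they have to be found in the camera images.
- cell_proud_grip (a point): Crooked black cell, 0.1-0.2 kg, mm: plug 42 wide, 22 high; 2 opposite lugs 12 wide, 42 out from its axis, undersides 10 above the plug's; on top an upright grip bar 44 long, 10 thick, 44 high. Point: centre of the bar, on the axis, 22 below its top edge; grip across its 10 here, from above. x along bar and lugs, z up. Starts with lugs on the rim, 40-90 deg off the notches. Half turns don't matter.
- seat_a_rim (a point): Seat of the crooked cell (mm): fixed grey metal ring, 100 outer, 50 inner diameter, on a dark foot 110 wide; top 34 above bench; 2 opposite flared notches 10 deep across the ring, 22 wide at the bore, 44 outside. Point: on the axis at rim height. x along the notches, z up. Plug has 4 mm play; lugs enter within about 10 deg. Bar's centre is 34 above this point while crooked, 24 when home (10 lower).
- cell_home_grip (a point): The other cell, of the same make, already home in the other, equal seat: centre of its grip bar, 58 mm above the bench, x along its bar, z up. Leave it alone.
Mind the look-alikes: they are no part of the job. What is shaped like the part that bears cell_proud_grip but red is not meant.

How it is judged:
At the end, for the whole second after the job is handed in: The crooked cell is home in its seat: its bar's centre less than 27.5 mm above the rim (home is 24), within 12 mm of the seat's axis, the bar within 17 degrees of the line of the notches, upright within 7 degrees (z of cell_proud_grip in the frame of seat_a_rim below 0.0275 m and horizontal distance between cell_proud_grip and seat_a_rim below 0.012 m and angle between the x axis of cell_proud_grip and the x axis of seat_a_rim, either way round below 0.3 rad and angle between cell_proud_grip's own z axis and vertical below 0.12 rad); the robot touches nothing.
It fails at once if the crooked cell is lifted out of its seat (more than 16 mm above where it lay) (z of cell_proud_grip in the frame of seat_a_rim above 0.05 m).
It fails at once if the other cell is moved by more than 12 mm (distance of cell_home_grip from where it was at the start of the episode above 0.012 m).
It also fails if it takes over 32 s, if anything falls off the work surface, if the arm or the gripper's body presses on something with over 40 N, if the wrist force passes 120 N, or if a joint passes its speed limit or range.

## Working session

There is one attempt and no reset: what is moved stays moved. The work goes in short steps, Python scripts to look and compute and a tool call to move; the robot and the scene stay as the last step left them, time stands still between calls to the robot, and variables do not carry over. Pictures are saved under pics/ and viewed, and the job is handed in when it is done.

Besides the shell and the picture viewer there is one more tool, called after "Call:" by a JSON object that holds its "method" and its "body", one argument or row to a line. carry_out: Moves the arm, as the interface text tells. Its arguments: {"type":"object","properties":{"motion":{"type":"array","items":{"type":"array","items":{"type":"number"}}},"grip":{"type":"number"},"newtons":{"type":"number"}},"required":["motion"]}

```bash
mkdir -p pics; cat > h.py <<'E'
from bench import *
import numpy as np, cv2
from scipy.spatial.transform import Rotation as Ro
def ray(s,uv,st=None):
    K=np.array(s['camera_matrix']); d=np.linalg.inv(K)@[uv[0],uv[1],1]
    if 'mount' in s:
        M=np.array(s['mount']); Rt=Ro.from_rotvec(st['eef_rot']).as_matrix()
        o=Rt@M[:3,3]+st['ee_pos']; return o,Rt@M[:3,:3]@d
    R=np.array(s['R']);t=np.array(s['t']); return -R.T@t,R.T@d
def hit(s,uv,z,st=None):
    o,d=ray(s,uv,st); return o+d*(z-o[2])/d[2]
def proj(s,X,st=None):
    K=np.array(s['camera_matrix'])
    if 'mount' in s:
        M=np.array(s['mount']); Rt=Ro.from_rotvec(st['eef_rot']).as_matrix()
        c=M[:3,:3].T@(Rt.T@(np.array(X)-st['ee_pos'])-M[:3,3])
    else: c=np.array(s['R'])@X+np.array(s['t'])
    p=K@c; return p[:2]/p[2]
def save(s,n): cv2.imwrite('pics/'+n+'.png',cv2.cvtColor(np.array(s['img']),cv2.COLOR_RGB2BGR))
E
python3 - <<'E'
from h import *
import pickle
st=get_state(); print(st)
for n in ['scene','side','wrist']:
    s=snapshot(n); save(s,n+'0'); pickle.dump(s,open(n+'0.pkl','wb'))
E
```

```text
{'t': 0.0, 'qpos': array([-1.28879474,  0.62932509,  0.03842995,  1.51837502, -0.02700453,
        0.99631725, -0.02002854]), 'joint_vel': array([-0.00129761, -0.00049239,  0.00050762, -0.00112911, -0.00032943,
        0.00066074, -0.00042014]), 'effort': array([-7.00738456e-04, -5.49732292e+01,  1.14356607e+00, -1.86628962e+01,
       -5.21132257e-02,  2.37257715e-02,  1.81469418e-04]), 'ee_pos': array([0.22133524, 0.61062578, 0.30176514]), 'eef_rot': array([-5.43554161e-01, -3.09389000e+00,  2.95391466e-03]), 'ft_force': array([-1.01731836, -0.93897122,  1.02607028]), 'torque': array([-0.04017804,  0.05266677, -0.02657611]), 'opening': 0.9991103960913159}
```

View pics/scene0.png

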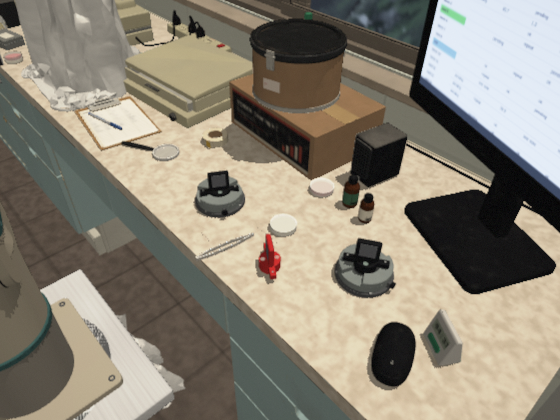

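View pics/side0.png

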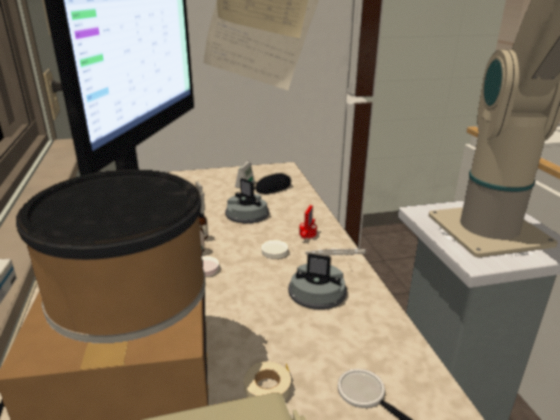

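View pics/wrist0.png

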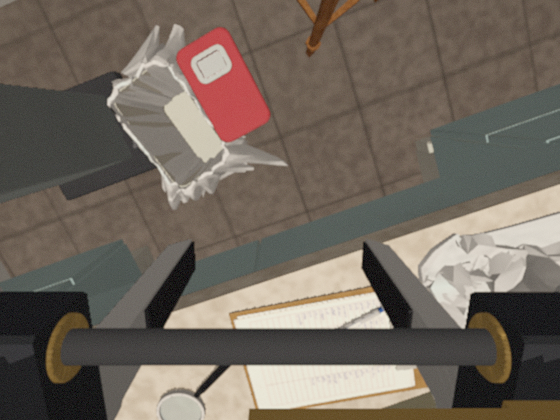

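The scene view shows two seats with black cells, near (220,193) and (365,268), and a red look-alike at (269,258). I'll enlarge both seats and locate them.

```bash
python3 - <<'E'
from h import *
import pickle
s=pickle.load(open('scene0.pkl','rb'));d=pickle.load(open('side0.pkl','rb'))
def crop(s,u,v,w=40): return cv2.resize(np.array(s['img'])[v-w:v+w,u-w:u+w],(390,390),interpolation=cv2.INTER_CUBIC)
a=np.vstack([np.hstack([crop(s,220,193),crop(s,365,265)])]);b=np.hstack([crop(d,318,278),crop(d,247,200)])
for n,i in(('zs',a),('zd',b)): cv2.imwrite(f'pics/{n}.png',i[:,:,::-1])
for uv in [(220,193),(365,268)]: print(hit(s,uv,.034))
for uv in [(318,283),(247,206)]: print(hit(d,uv,.034))
print(ray(s,(0,0))[0],ray(d,(0,0))[0])
E
```

```text
[0.45489329 0.12567443 0.034     ]
[ 0.52311768 -0.21638912  0.034     ]
[0.46799722 0.16133185 0.034     ]
[ 0.53960029 -0.17811     0.034     ]
[ 0.03388668 -0.50547589  0.65656444] [0.69478995 0.81592093 0.522919  ]
```

View pics/zs.png

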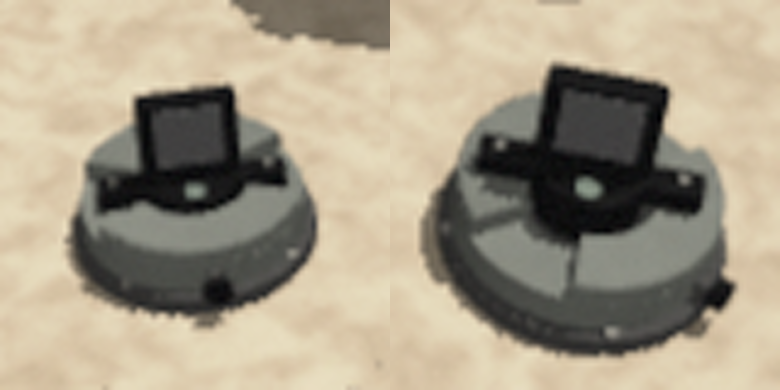

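View pics/zd.png

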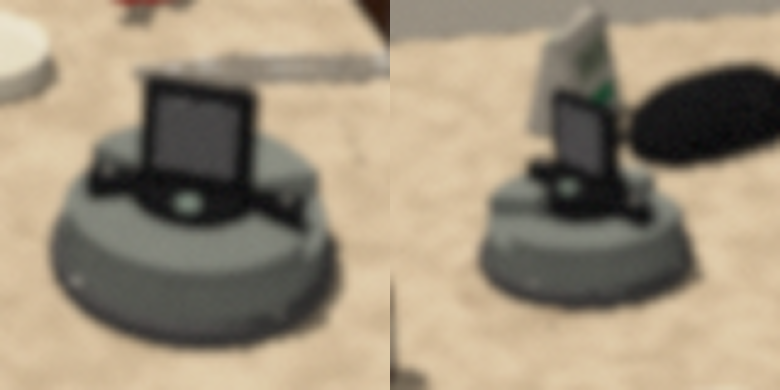

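```bash
python3 - <<'E'
from h import *
import pickle
s=pickle.load(open('scene0.pkl','rb'));d=pickle.load(open('side0.pkl','rb'))
print({k:np.array(v) for k,v in s.items() if k!='img'});print({k:np.array(v) for k,v in d.items() if k!='img'})
def tri(a,b):
    o1,d1=ray(s,a);o2,d2=ray(d,b);A=np.c_[d1,-d2];x=np.linalg.lstsq(A,o2-o1,rcond=None)[0]
    return o1+d1*x[0],o2+d2*x[1]
print(tri((220,193),(317,280)));print(tri((365,265),(247,200)))
# red
for X in [(0.46,.14,0.034),(.53,-.2,.034),(0,0,0)]: print(proj(s,X),proj(d,X))
E
```

```text
{'camera_matrix': array([[454.89745283,   0.        , 279.80154801],
       [  0.        , 454.89745283, 201.94275782],
       [  0.        ,   0.        ,   1.        ]]), 'R': array([[ 0.73662615, -0.67605544,  0.01819235],
       [-0.43107071, -0.49007962, -0.75762788],
       [ 0.52111415,  0.55024632, -0.65243316]]), 't': array([-0.37863599,  0.26431565,  0.68884184])}
{'camera_matrix': array([[465.75617919,   0.        , 281.17789268],
       [  0.        , 465.75617919, 215.93843042],
       [  0.        ,   0.        ,   1.        ]]), 'R': array([[-0.9729884 ,  0.23074459,  0.00710749],
       [ 0.09926281,  0.44596445, -0.88952943],
       [-0.20842379, -0.8647963 , -0.45682259]]), 't': array([0.48403657, 0.0323133 , 1.08929737])}
(array([0.46230633, 0.13678766, 0.02303794]), array([0.4618333 , 0.13701547, 0.02294901]))
(array([ 0.53054711, -0.21071278,  0.03168431]), array([ 0.53384763, -0.21215433,  0.0336276 ]))
[217.90128495 188.83001838] [318.68968281 275.82287894]
[360.42755134 260.99241441] [249.3880703  201.79092358]
[ 29.75786745 376.49155728] [488.1397669  229.75478662]
```

```bash
python3 - <<'E'
from h import *
import pickle
s=pickle.load(open('scene0.pkl','rb'));d=pickle.load(open('side0.pkl','rb'))
c=lambda x,y:(325+(x-390)/4.875-.4,225+y/4.875-.4)
for p,z in [((550,68),.09),((668,85),.09),((478,228),.034),((572,295),.034)]: print(hit(s,c(*p),z))
e=lambda x,y:(207+(x-390)/4.875-.4,160+y/4.875-.4)
for p in [(553,92),(613,105)]: print('side top',hit(d,e(*p),.09))
for n,u in [('box corner near',(232,120)),('box right bottom',(308,168)),('edge',(220,260)),('edge2',(90,130)),('speaker',(355,180)),('stand',(408,210)),('stand2',(475,283)),('mouse',(390,380))]: print(n,hit(s,u,0).round(3))
o,dd=ray(s,(250,40));print('keg top-left',[(o+dd*k).round(2) for k in (.9,1.,1.1)]); o,dd=ray(d,(200,200));print([(o+dd*k).round(2) for k in (.4,.5,.6)])
st=get_state();print(Ro.from_rotvec(st['eef_rot']).as_matrix().round(3))
E
```

```text
[ 0.52213814 -0.19004361  0.09      ]
[ 0.54726866 -0.22365424  0.09      ]
[ 0.48693354 -0.19478696  0.034     ]
[ 0.48859663 -0.23786418  0.034     ]
side top [ 0.5484311  -0.21737092  0.09      ]
side top [ 0.5224152  -0.19481831  0.09      ]
box corner near [0.695 0.394 0.   ]
box right bottom [0.695 0.096 0.   ]
edge [ 0.356 -0.002  0.   ]
edge2 [0.377 0.6   0.   ]
speaker [ 0.745 -0.01   0.   ]
stand [ 0.75  -0.157  0.   ]
stand2 [ 0.674 -0.36   0.   ]
mouse [ 0.403 -0.37   0.   ]
keg top-left [array([0.6 , 0.19, 0.31]), array([0.66, 0.26, 0.27]), array([0.72, 0.34, 0.23])]
[array([0.68, 0.45, 0.35]), array([0.67, 0.36, 0.31]), array([0.67, 0.26, 0.27])]
[[-0.94   0.341 -0.   ]
 [ 0.341  0.94  -0.001]
 [-0.    -0.001 -1.   ]]
```

```bash
python3 - <<'E'
from h import *
import pickle
s=pickle.load(open('wrist0.pkl','rb'));st=get_state()
print(np.array(s['mount']).round(3),np.array(s['camera_matrix']).round(1))
R=Ro.from_rotvec(st['eef_rot']).as_matrix()
for z in (.078,.097,.2,.27): print(z,proj(s,st['ee_pos']+R@[0,0,z],st))
dx=np.array([.535,-.21,.30])-st['ee_pos'];print(R.T@dx)
# tool frame after yaw
E
```

```text
[[ 0.001 -0.965 -0.261  0.075]
 [ 1.     0.001  0.001 -0.001]
 [-0.    -0.261  0.965 -0.083]
 [ 0.     0.     0.     1.   ]] [[342.    0.  278.2]
 [  0.  342.  207.9]
 [  0.    0.    1. ]]
0.078 [279.44014487 267.03267645]
0.097 [279.30435191 252.645236  ]
0.2 [278.8645758  206.05038341]
0.27 [278.70430665 189.06965817]
[-0.57454646 -0.664727    0.00295423]
```

Call:
{"method": "carry_out", "body": {
  "motion": [
    [-16,-18.5,0,0,0,0],
    [-32,-37,0,0,0,0],
    [-32,-37,0,0,0,0],
    [-32,-37,0,0,0,0],
    [-32,-37,0,0,0,0],
    [-32,-37,0,0,0,0],
    [-32,-37,0,0,0,0],
    [-32,-37,0,0,0,0],
    [-32,-37,0,0,0,0],
    [-32,-37,0,0,0,0],
    [-32,-37,0,0,0,0],
    [-32,-37,0,0,0,0],
    [-32,-37,0,0,0,0],
    [-32,-37,0,0,0,0],
    [-32,-37,0,0,0,0],
    [-32,-37,0,0,0,0],
    [-32,-37,0,0,0,0],
    [-32,-37,0,0,0,0],
    [-16,-18.5,0,0,0,0]
  ],
  "grip": 1
}}

```text
t: 2.05
ee_pos: [0.5363, -0.2164, 0.3025]
eef_rot: [0.551, 3.092, -0.004]
ft_force: [-0.7, -0.5, 0.4]
opening: 1.001
```

Call:
{"method": "carry_out", "body": {
  "motion": [
    [0,0,0,0,0,0.1],
    [0,0,0,0,0,0.14],
    [0,0,0,0,0,0.14],
    [0,0,0,0,0,0.1],
    [0,0,0,0,0,0],
    [0,0,0,0,0,0]
  ]
}}

```text
t: 2.65
ee_pos: [0.536, -0.2111, 0.3025]
eef_rot: [-1.259, -2.878, 0.0]
ft_force: [-0.5, 0.4, 0.4]
opening: 1.004
```

```bash
python3 - <<'E'
from h import *
import pickle
st=get_state(); s=snapshot('wrist'); save(s,'w1'); pickle.dump((s,st),open('w1.pkl','wb'))
print(st['t'],st['ee_pos'],st['qpos'].round(2),st['ft_force'],Ro.from_rotvec(st['eef_rot']).as_matrix().round(3))
E
```

```text
2.65 [ 0.53599545 -0.21112782  0.30248593] [ 0.14  0.54  0.28  1.73 -0.18  0.9   1.25] [-0.49786973  0.37274823  0.4345056 ] [[-0.679  0.735 -0.   ]
 [ 0.735  0.679  0.   ]
 [ 0.    -0.    -1.   ]]
```

View pics/w1.png

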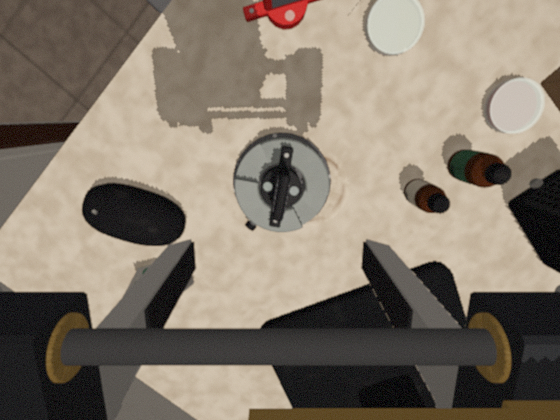

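The seat is at about (282,182), with the bar near vertical between lug ends (286,150) and (276,220). Notch edges show at left (240,180) and lower right (298,220). I'll enlarge it and measure.

```bash
python3 - <<'E'
from h import *
import pickle
s,st=pickle.load(open('w1.pkl','rb'))
im=np.array(s['img'])[127:241,225:339]
cv2.imwrite('pics/w1z.png',cv2.resize(im,(570,570),interpolation=cv2.INTER_CUBIC)[:,:,::-1])
E
```

```text
(no output)
```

View pics/w1z.png

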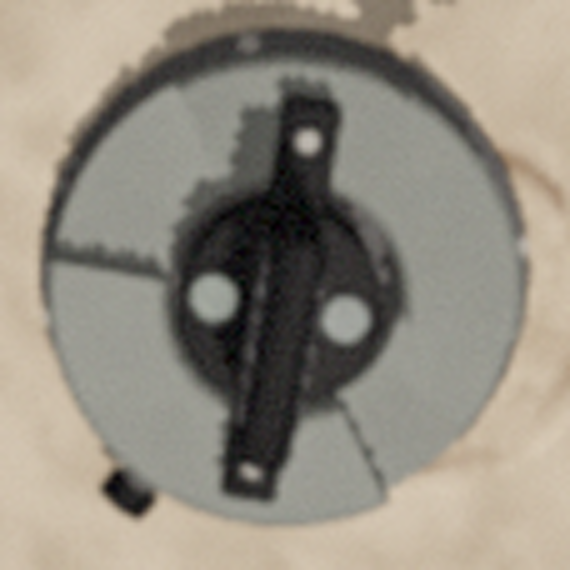

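```bash
python3 - <<'E'
from h import *
import pickle
s,st=pickle.load(open('w1.pkl','rb'))
c=lambda x,y:(225+x/5-.4,127+y/5-.4)
def ang(a,b): v=b-a; return np.degrees(np.arctan2(v[1],v[0]))
H=lambda p,z:hit(s,c(*p),z,st)
# ring top outline points
P=np.array([H(p,.034)[:2] for p in [(48,290),(120,452),(280,522),(385,498),(525,300),(420,95),(165,100),(288,60),(70,200)]])
A=np.c_[2*P,np.ones(len(P))];x=np.linalg.lstsq(A,(P**2).sum(1),rcond=None)[0];r=np.sqrt(x[2]+x[:2]@x[:2])
print('ring',x[:2],r)
a,b=H((250,470),.042),H((308,140),.042);print('dots',(a+b)/2,ang(a,b),np.linalg.norm(a-b))
a,b=H((250,493),.04),H((310,95),.04);print('lug ends',(a+b)/2,ang(a,b),np.linalg.norm(a-b))
a,b=H((212,298),.047),H((346,320),.047);print('plug dots',(a+b)/2,ang(a,b),np.linalg.norm(a-b))
a,b=H((165,272),.034),H((60,255),.034);print('wall1',ang(a,b),ang(x[:2],b[:2]))
a,b=H((340,400),.034),H((385,490),.034);print('wall2',ang(a,b),ang(x[:2],b[:2]))
E
```

```text
ring [ 0.53685162 -0.20604158] 0.04926153208510523
dots [ 0.53574616 -0.20787278  0.042     ] 123.11975590155973 0.06989932033283232
lug ends [ 0.53486485 -0.2066593   0.04      ] 124.48508108506059 0.08421162698811822
plug dots [ 0.53510982 -0.20697854  0.047     ] 33.301793341196834 0.02743134500974144
wall1 -146.54240704560178 -148.21476444412227
wall2 -20.891100948272136 -20.559986175790545
```

Call:
{"method": "carry_out", "body": {
  "motion": [
    [0,0,0,0,0,0.082],
    [0,0,0,0,0,0.082],
    [3.8,1.7,10,0,0,0],
    [0,0,20,0,0,0],
    [0,0,25,0,0,0],
    [0,0,25,0,0,0],
    [0,0,20,0,0,0],
    [0,0,10,0,0,0],
    [0,0,0,0,0,0],
    [0,0,0,0,0,0]
  ]
}}

```text
t: 3.7
ee_pos: [0.5356, -0.2074, 0.193]
eef_rot: [1.493, 2.763, 0.0]
ft_force: [0.9, 0.7, 1.0]
opening: 1.001
```

```bash
python3 - <<'E'
from h import *
import pickle
st=get_state(); s=snapshot('wrist'); save(s,'w2'); pickle.dump((s,st),open('w2.pkl','wb'))
R=Ro.from_rotvec(st['eef_rot']).as_matrix()
print(st['t'],st['ee_pos'],R.round(3),np.degrees(np.arctan2(R[1,0],R[0,0])))
im=np.array(s['img'])[130:350,160:400]
cv2.imwrite('pics/w2z.png',cv2.resize(im,(640,587),interpolation=cv2.INTER_CUBIC)[:,:,::-1])
E
```

```text
3.7 [ 0.53559736 -0.20736239  0.19300587] [[-0.548  0.837  0.001]
 [ 0.837  0.548 -0.   ]
 [-0.     0.    -1.   ]] 123.21962665873134
```

View pics/w2z.png

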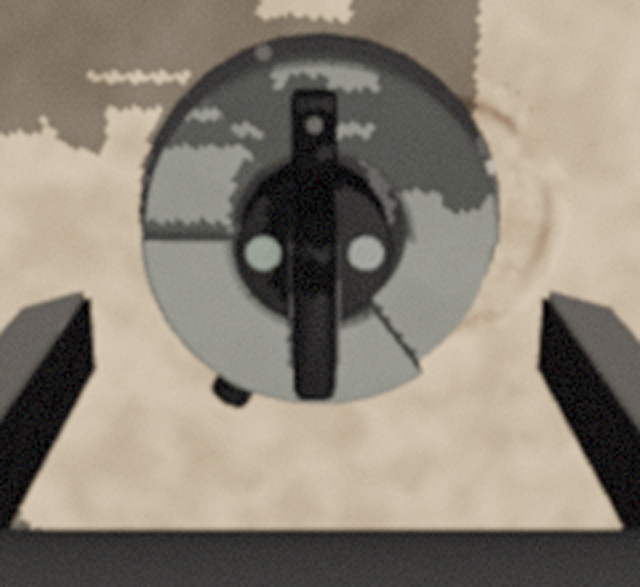

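Jaw and bar are aligned: the bar is vertical at zoom column 315 and the fingertips are centred at 317. Next I go down and grip.

Call:
{"method": "carry_out", "body": {
  "motion": [
    [0,0,15,0,0,0],
    [0,0,15,0,0,0],
    [0,0,10,0,0,0],
    [0,0,3,0,0,0],
    [0,0,0,0,0,0],
    [0,0,0,0,0,0]
  ]
}}

```text
t: 4.35
ee_pos: [0.5357, -0.2075, 0.1503]
eef_rot: [1.494, 2.762, 0.0]
ft_force: [-0.3, 0.2, -0.1]
opening: 1.0
```

Call:
{"method": "carry_out", "body": {
  "motion": [
    [0,0,0,0,0,0],
    [0,0,0,0,0,0],
    [0,0,0,0,0,0],
    [0,0,0,0,0,0],
    [0,0,0,0,0,0],
    [0,0,0,0,0,0],
    [0,0,0,0,0,0],
    [0,0,0,0,0,0],
    [0,0,0,0,0,0],
    [0,0,0,0,0,0]
  ],
  "grip": -1,
  "newtons": 20
}}

```text
t: 5.35
ee_pos: [0.5354, -0.2073, 0.1497]
eef_rot: [-1.495, -2.763, -0.0]
ft_force: [-0.1, -0.4, -0.7]
opening: 0.185
```

Call:
{"method": "carry_out", "body": {
  "motion": [
    [0,0,0,0,0,0],
    [0,0,0,0,0,0],
    [0,0,0,0,0,0],
    [0,0,0,0,0,0]
  ]
}}

```text
t: 5.75
ee_pos: [0.5353, -0.2072, 0.1496]
eef_rot: [-1.495, -2.763, 0.0]
ft_force: [-0.7, -0.0, -0.4]
opening: 0.102
```

Call:
{"method": "carry_out", "body": {
  "motion": [
    [0,0,0.5,0,0,-0.05],
    [0,0,0.5,0,0,-0.09],
    [0,0,0,0,0,-0.09],
    [0,0,0,0,0,-0.09],
    [0,0,0,0,0,-0.09],
    [0,0,0,0,0,-0.09],
    [0,0,0,0,0,-0.09],
    [0,0,0,0,0,-0.09],
    [0,0,0,0,0,-0.09],
    [0,0,0,0,0,-0.09],
    [0,0,0,0,0,-0.09],
    [0,0,0,0,0,-0.09],
    [0,0,0,0,0,-0.04],
    [0,0,0,0,0,0],
    [0,0,0,0,0,0]
  ]
}}

```text
t: 7.25
ee_pos: [0.5352, -0.2072, 0.1485]
eef_rot: [0.136, -3.138, -0.0]
ft_force: [0.0, -0.7, -2.4]
opening: 0.104
```

```bash
python3 - <<'E'
from h import *
import pickle
st=get_state(); s=snapshot('wrist'); save(s,'w3')
R=Ro.from_rotvec(st['eef_rot']).as_matrix()
print(st['t'],st['ee_pos'],np.degrees(np.arctan2(R[1,0],R[0,0])),st['ft_force'],st['torque'],st['opening'])
d=snapshot('scene')
a=cv2.resize(np.array(s['img'])[130:350,160:400],(400,367));b=cv2.resize(np.array(d['img'])[205:325,305:435],(398,367),interpolation=cv2.INTER_CUBIC)
cv2.imwrite('pics/w3z.png',np.hstack([a,b])[:,:,::-1])
E
```

```text
7.25 [ 0.53524291 -0.20723949  0.14851724] -175.03553553033586 [ 0.01465359 -0.73684086 -2.36496239] [ 0.00218312  0.0225896  -0.00330634] 0.10401266723091515
```

View pics/w3z.png

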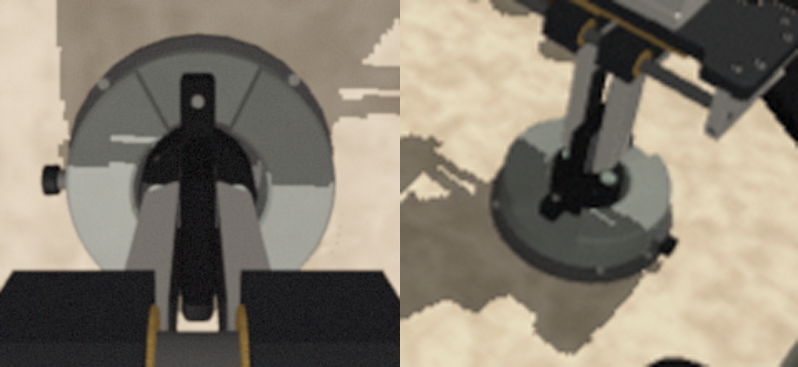

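The wrist view shows the lug (centre at column 198) in the middle of the notch (walls meeting about column 200). Now I lower it 10 mm.

Call:
{"method": "carry_out", "body": {
  "motion": [
    [0,0,2,0,0,0],
    [0,0,2,0,0,0],
    [0,0,2,0,0,0],
    [0,0,2,0,0,0],
    [0,0,1.5,0,0,0],
    [0,0,0,0,0,0],
    [0,0,0,0,0,0]
  ]
}}

```text
t: 8.05
ee_pos: [0.5353, -0.2072, 0.1396]
eef_rot: [0.138, -3.138, -0.0]
ft_force: [-1.8, 0.9, 5.2]
opening: 0.104
```

```bash
python3 - <<'E'
from h import *
st=get_state(); s=snapshot('wrist')
print(st['t'],st['ee_pos'],st['ft_force'],st['torque'])
d=snapshot('scene')
a=cv2.resize(np.array(s['img'])[130:350,160:400],(400,367));b=cv2.resize(np.array(d['img'])[205:325,305:435],(398,367),interpolation=cv2.INTER_CUBIC)
cv2.imwrite('pics/w4z.png',np.hstack([a,b])[:,:,::-1])
E
```

```text
8.05 [ 0.53528669 -0.20719043  0.13960938] [-1.84824913  0.92375954  5.16644187] [0.18073678 0.4175115  0.00631327]
```

View pics/w4z.png

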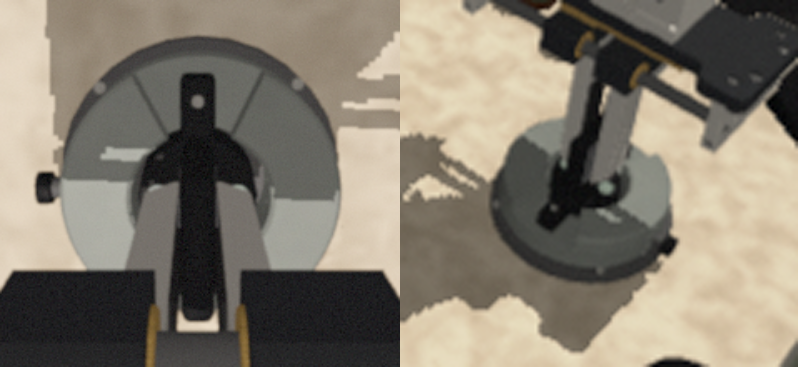

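Call:
{"method": "carry_out", "body": {
  "motion": [
    [0,0,0.5,0,0,0],
    [0,0,0.5,0,0,0],
    [0,0,0,0,0,0],
    [0,0,0,0,0,0]
  ]
}}

```text
t: 8.55
ee_pos: [0.5353, -0.2072, 0.1396]
eef_rot: [-0.138, 3.138, -0.0]
ft_force: [-4.9, 1.3, 13.2]
opening: 0.106
```

The arm is blocked 10.0 mm below the grasp height with the force rising to 13 N, so the cell is seated. Release and retreat.

Call:
{"method": "carry_out", "body": {
  "motion": [
    [0,0,-0.5,0,0,0],
    [0,0,-0.5,0,0,0],
    [0,0,0,0,0,0],
    [0,0,0,0,0,0],
    [0,0,0,0,0,0],
    [0,0,0,0,0,0],
    [0,0,0,0,0,0],
    [0,0,0,0,0,0],
    [0,0,0,0,0,0],
    [0,0,0,0,0,0]
  ],
  "grip": 0.3
}}

```text
t: 9.55
ee_pos: [0.5354, -0.2072, 0.1392]
eef_rot: [0.139, -3.139, -0.0]
ft_force: [-0.9, -0.2, 0.3]
opening: 0.653
```

Call:
{"method": "carry_out", "body": {
  "motion": [
    [0,0,-5,0,0,0],
    [0,0,-10,0,0,0],
    [0,0,-20,0,0,0],
    [0,0,-25,0,0,0],
    [0,0,-25,0,0,0],
    [0,0,-25,0,0,0],
    [0,0,-25,0,0,0],
    [0,0,-15,0,0,0],
    [0,0,0,0,0,0],
    [0,0,0,0,0,0]
  ]
}}

```text
t: 10.55
ee_pos: [0.5352, -0.2072, 0.2894]
eef_rot: [-0.138, 3.138, -0.0]
ft_force: [-0.1, -0.3, -0.3]
opening: 0.651
```

```bash
python3 - <<'E'
from h import *
import pickle
st=get_state(); s=snapshot('wrist'); pickle.dump((s,st),open('w5.pkl','wb'))
print(st['t'],st['ee_pos'],st['ft_force'],st['opening'],Ro.from_rotvec(st['eef_rot']).as_matrix().round(3))
d=snapshot('scene');e=snapshot('side'); pickle.dump((d,e),open('f5.pkl','wb'))
a=cv2.resize(np.array(s['img'])[127:241,225:339],(400,400),interpolation=cv2.INTER_CUBIC);b=cv2.resize(np.array(d['img'])[225:305,325:405],(400,400),interpolation=cv2.INTER_CUBIC)
cv2.imwrite('pics/w5z.png',np.hstack([a,b])[:,:,::-1])
save(e,'side5')
E
```

```text
10.55 [ 0.53516512 -0.20716796  0.28944018] [-0.07722314 -0.33382195 -0.25549158] 0.6512215566784274 [[-0.996 -0.088  0.   ]
 [-0.088  0.996 -0.   ]
 [-0.    -0.    -1.   ]]
```

View pics/w5z.png

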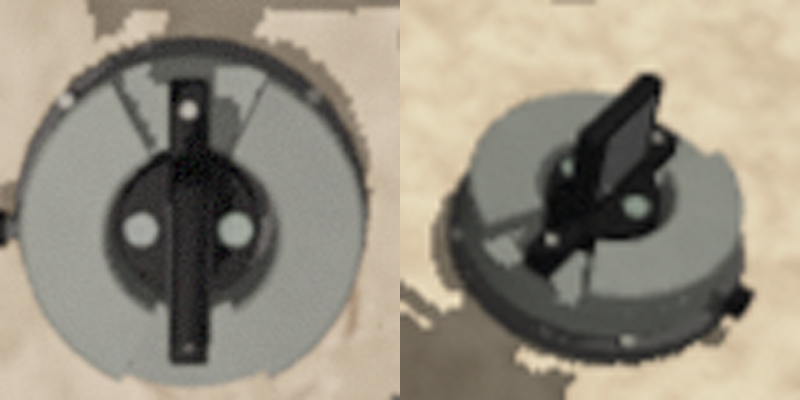

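View pics/side5.png

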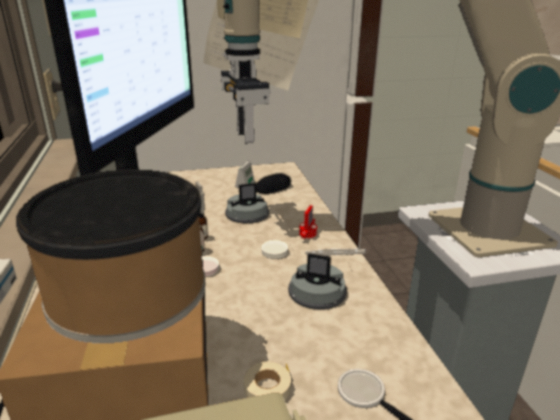

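```bash
python3 - <<'E'
from h import *
import pickle
d,e=pickle.load(open('f5.pkl','rb'))
c=np.array([.5365,-.2065]);v=.022*np.array([np.cos(.09),np.sin(.09)])
for top in (.08,.09):
    for k in (1,-1): p=proj(d,[*(c+k*v),top]); print(top,'zoom px',((p-[325,225])*5+[400,0]).round())
b=pickle.load(open('side0.pkl','rb'));A=np.array(b['img'])[250:310,280:355].astype(int);B=np.array(e['img'])[250:310,280:355].astype(int);print('other cell mean diff',abs(A-B).mean())
finish_job()
E
```

```text
0.08 zoom px [655.  61.]
0.08 zoom px [585. 127.]
0.09 zoom px [660.  41.]
0.09 zoom px [589. 107.]
other cell mean diff 1.0111851851851852
the job is handed in; nothing more can be done
```

The crooked cell is now in its notches and fully home in its seat, and the job is handed in. I took it by its bar, turned it 62° counter-clockwise without lifting, lowered it 10 mm, let go and moved the gripper clear.

- **Seated:** it went down 10.0 mm, the drop needed to be home, and then stopped. A further 1 mm push gave no movement and raised the force to 13 N.
- **Alignment:** after release, both cameras show the lugs lying in the notches. In the wrist view the lug is centred between the notch walls. I measured the bar within about 2 mm of the seat's axis before the turn.
- **Height check:** in the scene view the bar's top edge lies about 15–17 zoomed pixels (3 pixels in the original) below where I predicted it for home. The error is towards lower, not towards standing proud, so I put it down to calibration and to reading the picture by eye.
- **The other cell:** it looks unchanged in the side view, with a mean pixel difference of 1.0. The arm did not touch it.
- **Robot at hand-in:** the fingertips were well above the cell, the force reading was about zero, and the clock was at about 10.7 s of the 32 s allowed.

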